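Set the valve lever and hold a spread retaining ring at its stem groove

TASK

Turn the blue valve lever to half open, so that it lies over the green mark (45 degrees), and let go of it. Then take the circlip pliers from their stand, squeeze the handles together so that the retaining ring on their tips is fully spread, slide the ring straight down over the valve stem to the groove just above the lever hub without forcing it, and finish holding it there: pliers upright, ring still spread and level with the groove, carried by the gripper. Leave the gear and the roll of tape where they are.

Things in the scene. Friction and masses are not known exactly. Their poses are not given: they have to be found in the camera images.
- valve: Brass ball valve on a dark plate (110 x 130 x 8 mm) on a green block, 45 mm high, fixed. Origin: on the stem axis at the bench surface; z up. Upright round steel stem: 30 mm diameter from 112 to 134 mm height (top chamfered), groove of 24 mm diameter from 103 to 112 mm. A quadrant under the lever has three marks, in the valve's axes: black at -x (closed), green at 45 degrees, black at +y (open).
- valve_lever (a joint): Blue lever's angle about the stem (rad): 0 = closed, pointing along the valve's -x; grows clockwise from above to 1.571 = fully open, along the valve's +y. Half open, over the green mark, is 0.785. Stays where it is left by friction (0.25 N m, 2.5 N at the knob). Its hub (46 mm diameter) has its top face at 103 mm, the lower edge of the groove.
- lever_grip (a point): Middle of the black upright knob at the lever's outer end: 18 mm diameter, 95 to 131 mm above the surface, 100 mm from the stem axis; this point is at 117 mm. The lever bar under it is at 91 to 99 mm.
- groove (a point): Point on the stem axis at mid height of the groove, 107.5 mm above the surface; axes as valve (fixed).
- stem_top (a point): Top of the stem, on its axis, 134 mm above the surface. Note: a fixed chair back stands at the robot's left (x -0.12 to 0.01 m, y from 0.19 m on, up to z 0.32 m) and stops the shoulder of some arms from turning right past it; leaning the tool (up to 50 degrees, fingers pointing down and to -y) then still reaches the knob and the valve.
- pliers: Circlip pliers (0.23 kg), orange handles up, tips bent towards -x, with a dark snap ring of 4 mm wire lying flat under the tips, which stays on them. Origin: ring centre; z up. Both levers are in the plane x = +70 mm (ring gap side), side by side along y, with the pivot 65 mm above the ring. A cross plate there (50 x 76 x 6 mm, x +39 to +89 mm) rests in the stand.
- ring_center (a point): Centre of the ring, the origin of pliers. Fully spread, the ring has a round opening of 37 mm centred here, is 45 mm across outside, and the tips cross over it at +x, 11 mm above; at rest it is too narrow for the stem.
- pliers_grip (a point): Where to grip, midway between the handles: 70 mm along +x and 140 mm above the ring centre, from above or tilted about the pliers' y. Handle faces look to +y and -y, are 12 mm wide (x), end 30 mm above and below this point. Over the outside they are 66 mm apart here at rest (each leaning 0.2 rad, about 77 mm at the top), 36 mm and upright when squeezed.
- handle_l (a joint): Swing of each handle (rad): 0 = at rest, ring closed; 0.20 = fully squeezed against the stop, ring fully spread. A spring opens the handles; squeezing fully takes about 11 N at the grip, and 20 to 60 N holds them firmly on the stop.
- stand: Grey pliers stand, fixed: foot 70 x 60 x 10 mm (x +82 to +152 mm), a post at x +121 mm, two level fork arms towards -x at y = -34 and +34 mm, tops at 132 mm, with stops 5 mm high before and behind the cross plate: lift the pliers straight up over 10 mm first. Origin: at the surface under the ring centre, which hangs 70 mm above it; axes as the hanging pliers'.
- tape_2: Bystander: roll of white tape, 96 mm diameter, 50 mm high, origin at the centre of its underside.
- gear_2: Bystander: cream-coloured gear, 40 mm diameter, 17 mm high, origin at the centre of its underside.

How it is judged:
On the way, in this order (a step that is already met when the one before it is completed fails the run):
1. the valve lever stands at half open and is let go (value of joint valve_lever between 0.69 and 0.88 rad and contact force between the fingers and valve below 0.1 N), for 0.2 s.
2. the pliers are out of the stand with the ring spread, above the top of the stem (value of joint handle_l above 0.16 rad and horizontal distance between ring_center and stem_top below 0.012 m and z of ring_center in the frame of stem_top above 0.002 m), for 0.1 s.
At the end, for the whole second after the job is handed in: Gripper squeezes the pliers (>4 N), ring spread (handle_l > 0.16), ring centre within 5.5 mm of the stem axis and 4 mm of mid-groove height, pliers within 8 deg of upright, still, pressing on the valve under 10 N; valve lever within 5 deg of 45 deg (value of joint valve_lever between 0.69 and 0.88 rad and value of joint handle_l above 0.16 rad and horizontal distance between ring_center and groove below 0.0055 m and z of ring_center in the frame of groove between -0.004 and 0.004 m and angle between pliers's own z axis and vertical below 0.14 rad and contact force between the fingers and pliers above 4 N and contact force between pliers and valve below 10 N and linear speed of pliers below 0.03 m/s); the arm keeps its last pose, push and grip.
It fails at once if the ring is on the stem without being spread (horizontal distance between ring_center and stem_top below 0.012 m and z of ring_center in the frame of stem_top below -0.004 m and value of joint handle_l below 0.13 rad).
It fails at once if the pliers or ring are forced against the valve (over 30 N) (contact force between pliers and valve above 30 N).
It fails at once if the gear or the roll of tape is moved more than 30 mm (distance of any of gear_2, tape_2 from where it was at the start of the episode above 0.03 m).
It also fails if it takes over 51 s, if anything falls off the work surface, if the arm or the gripper's body presses on something with over 40 N, if the wrist force passes 120 N, or if a joint passes its speed limit or range.

ROBOT

A 6-joint arm with a two-finger parallel gripper is mounted at the origin on a cart in front of the work surface, level with it; the furniture and walls round the work are solid. World frame = base frame: x ahead of the robot, y to its left, z up, the work surface at z = 0. Lengths are in m, angles in rad, forces in N, time in s.
With the tool pointing down it reaches from about 0.25 to 0.775 m from the base axis. Payload 4 kg.
Tool frame: the origin (TCP) lies at the very end of the fingers, on their centre line; the grasp point (between the pads) lies hold_point_z behind it (hold_point_z is the distance from the TCP to the grasp point, in m); z points along the fingers, y is the direction in which the jaws open and shut (so a half turn about z gives the same grasp; the last joint's range is limited). The gripper opens to 94 mm and grips with 3 to 60 N. Pads are 16 mm wide; open, the fingers measure 119 mm over their backs; the gripper's body (75 mm by 177 mm) begins 78 mm behind the grasp point.
Start: joints at [-1.374, 0.087, 1.371, -0, 1.684, -0.103], TCP at [0.162, -0.525, 0.206] pointing down, gripper open.
Joint ranges: [-3.1, 3.1], [-0.76, 2.03], [0.27, 2.55], [-1.08, 4.22], [0.17, 2.65], [-2.57, 2.57]. Speed limits (rad/s): [2.79, 2.79, 3.14, 3.14, 3.14, 3.14].

INTERFACE

Orientations are given as [roll, pitch, yaw] about the fixed x, y, z axes, in that order (R = Rz(yaw) Ry(pitch) Rx(roll)).
In Python, from bench import * gives the robot as it stands.
- The arm moves only by the tool step_arm, never from a script. Its argument "increments" is text: rows parted by semicolons, each of 6 numbers parted by spaces: the shift along the tool's x, y, z in cm, then the turn, a rotation vector about the tool's x, y, z in rad. A call has 1 to 5 rows; each row shifts and turns the commanded pose from where the row before left it, along the tool's axes as they then stand; what a row does not reach is not made up. A row lasts 1/10 s, in which the tool goes at most 50 mm and 8.59 degrees, less where a joint would pass 70% of its speed; a pose out of reach is approached as far as the arm can. A call is refused whole if a number of a shift passes 5 or a number of a turn 0.15, either way. A call with a gripper value outside its range is refused whole. "claw" is the gripper's target within -1 to 1 (shut at 1, half-way at 0, fully open at -1), set as the call begins (left out, the last holds). The fingers move at their own pace and stop on an object; the grip force is fixed at half the most. Time passes only in rows, so rows that do not move let the fingers close. It gives the time, the measured TCP pose, the force and the opening at its end, in the units of the state.
- get_obs(): the state, without advancing time (a new reading comes with each control period).
- snapshot(name): name is "scene" or "side" or "wrist"; returns the picture (400x640x3 uint8, red, green, blue); there is no depth.
- calibration(name): a dict with "camera_matrix" (3x3 intrinsics, pixels), "k1" (the pictures are not rectified: a ray, as slopes to the right and down, at radius r is drawn at 1 + k1 r^2 times it, then the intrinsics apply), "eye" and "orientation" of the camera in the world; the wrist camera has in their place "tool_from_camera" (4x4, takes a point from camera to tool coordinates, whose origin is the TCP and whose axes are the flange's). Camera axes: x right, y up, looking along -z (the intrinsics and any distortion apply to the point x, -y, -z); pixel columns grow to the right and rows downward; lengths in m; the calibration is good to about 2 mm. A picture is of the moment at which its call begins: read the wrist's pose just before it. calibration takes no time and is no camera call.
- close_job(): hands the job in, once; it reports no verdict.
The state is a dict: "time": time; "joint_positions": joint angles; "qvel": joint speeds; "joint_torque": joint torques, N m; "tool_pos": TCP position; "ee_rot": TCP orientation; "wrist_force": force on the tool from outside, world axes, zero at the start; "wrist_torque": the same for the moment, N m; "width": finger opening in m.
Only numpy, scipy, OpenCV 4.12 (cv2) and the standard library are available. Lean on these libraries where they do the work, as an engineer would, in place of code of your own. Each camera call takes 0.05 s, during which the arm holds its last target. There are 200 camera calls.

## Working session

There is one attempt and no reset: what is moved stays moved. The work goes in short steps, Python scripts to look and compute and a tool call to move; the robot and the scene stay as the last step left them, time stands still between calls to the robot, and variables do not carry over. Pictures are saved under pics/ and viewed, about 8 in all and at most 12, crops included, and the job is handed in when it is done.

Besides the shell and the picture viewer there is one more tool, called by a JSON object that holds its "op" and its "data", one argument or row to a line. step_arm: Moves the arm, as the interface text tells. Its arguments: {"type":"object","properties":{"increments":{"type":"string"},"claw":{"type":"number"}},"required":["increments"]}

```bash
mkdir -p pics; ls
python3 - <<'E'
from bench import *
import cv2
print(get_obs())
for n in ["scene","side","wrist"]:
    print(n,calibration(n))
    cv2.imwrite(f"pics/{n}0.png",snapshot(n)[:,:,::-1])
E
```

```text
pics
{'time': 0.0, 'joint_positions': array([-1.37409004e+00,  8.79393848e-02,  1.37221178e+00, -1.68699261e-05,
        1.68360365e+00, -1.03085914e-01]), 'qvel': array([-3.36935640e-04,  8.24159255e-04,  1.02285650e-03,  1.03027963e-03,
       -4.74227856e-06, -6.92248384e-04]), 'joint_torque': array([ 2.06243685e-04, -3.40175843e+01, -3.02425826e+01,  7.18417531e-02,
        3.29363951e-02, -1.57209074e-04]), 'tool_pos': array([ 0.16231839, -0.52493836,  0.20433426]), 'ee_rot': array([-3.13944025e+00, -2.05815527e-04,  2.99790097e-01]), 'wrist_force': array([ 0.66255289,  0.4089651 , -0.4372246 ]), 'wrist_torque': array([-0.01689882,  0.03881403,  0.04699922]), 'width': 0.09427809468694694}
scene {'camera_matrix': array([[489.5402734 ,   0.        , 314.82823772],
       [  0.        , 489.5402734 , 196.65773265],
       [  0.        ,   0.        ,   1.        ]]), 'k1': -0.013141934954201137, 'eye': array([-0.02362787,  0.74596181,  0.72591333]), 'orientation': array([ 0.91494552, -0.0214515 , -2.33651546])}
side {'camera_matrix': array([[423.3973068 ,   0.        , 329.56086587],
       [  0.        , 423.3973068 , 201.09561909],
       [  0.        ,   0.        ,   1.        ]]), 'k1': -0.09129504896339806, 'eye': array([ 0.38082778, -0.67006069,  0.60958433]), 'orientation': array([ 1.09808911,  0.02496552, -0.18588442])}
wrist {'camera_matrix': array([[360.00042875,   0.        , 316.67205028],
       [  0.        , 360.00042875, 197.36911697],
       [  0.        ,   0.        ,   1.        ]]), 'k1': -0.008980257042054974, 'tool_from_camera': array([[-1.83950111e-04,  9.60472174e-01,  2.78375950e-01,
         8.06573663e-02],
       [ 9.99999779e-01, -1.07710689e-06,  6.64513591e-04,
        -6.61019112e-04],
       [ 6.38546654e-04,  2.78376010e-01, -9.60471962e-01,
        -1.78745646e-01],
       [ 0.00000000e+00,  0.00000000e+00,  0.00000000e+00,
         1.00000000e+00]])}
```

View pics/scene0.png

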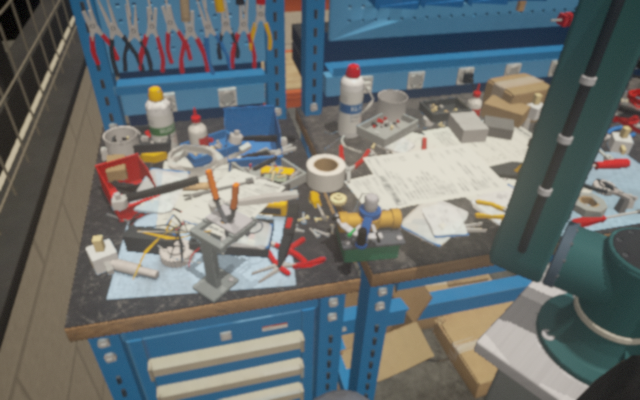

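View pics/side0.png

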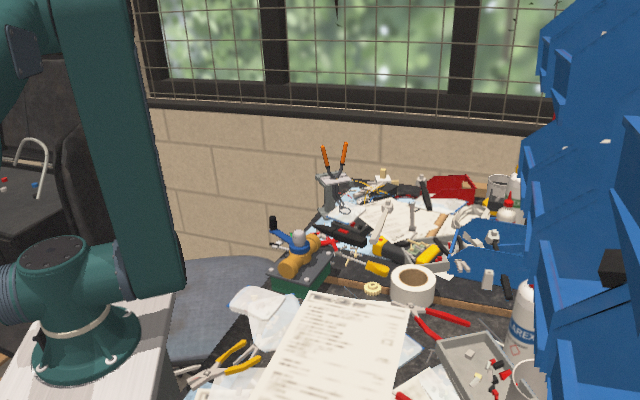

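The scene view shows the orange pliers and grey stand around (215,210) and the valve around (370,220). The side view shows the valve at (300,245) and the pliers at (335,180). I'll enlarge both.

Run:
```python
import cv2,numpy as np
a=cv2.imread("pics/scene0.png")[165:305,180:420]; b=cv2.imread("pics/side0.png")[135:305,255:445]
cv2.imwrite("pics/c1.png",cv2.resize(a,(800,467),interpolation=cv2.INTER_CUBIC))
cv2.imwrite("pics/c2.png",cv2.resize(b,(665,595),interpolation=cv2.INTER_CUBIC))
```

```text
(no output)
```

View pics/c1.png

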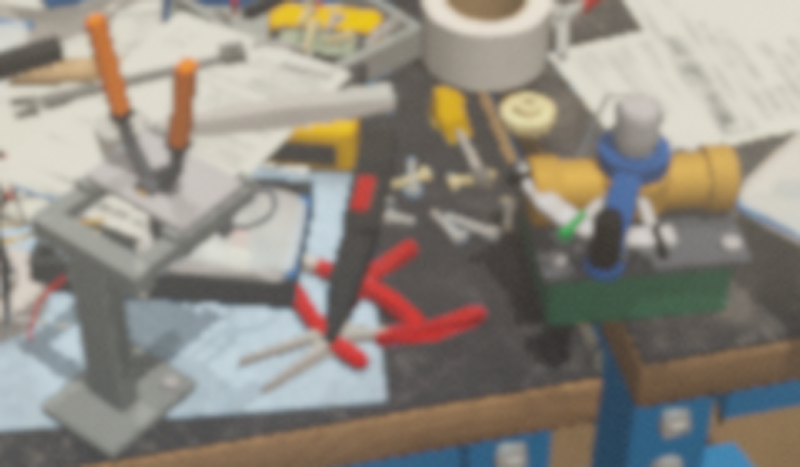

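View pics/c2.png

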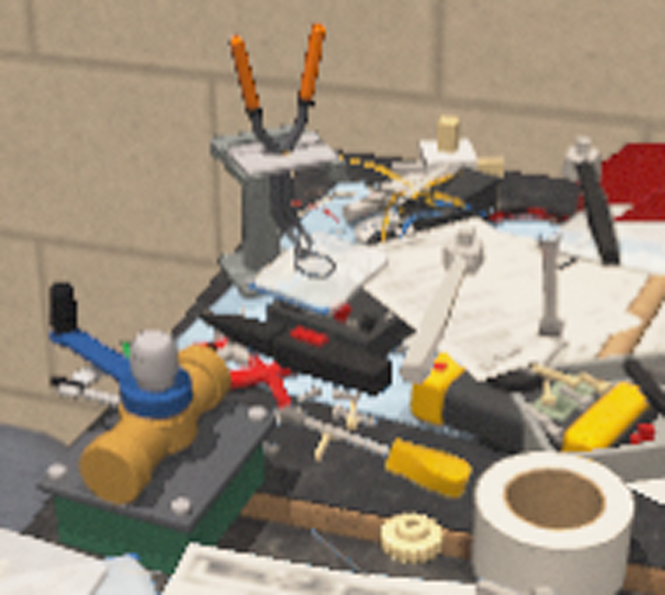

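Enlarged views (crop1: scene offset 180,165 scale 3.33; crop2: side offset 255,135 scale 3.5). Stem top is at (640,105) and (153,343), knob at (606,237) and (64,308). Green mark is at (575,228) and (128,350). Handle tops are at (97,18)/(186,65) and (237,38)/(318,28). The ring is at (314,264) in crop2.

```bash
cat > h.py <<'E'
from bench import *
import numpy as np, cv2
from scipy.spatial.transform import Rotation as R
from scipy.optimize import least_squares
def cam(n,obs=None):
    c=calibration(n)
    if n=="wrist":
        T=np.eye(4);T[:3,:3]=R.from_euler('xyz',obs['ee_rot']).as_matrix();T[:3,3]=obs['tool_pos']
        T=T@c['tool_from_camera']; Rm,e=T[:3,:3],T[:3,3]
    else: Rm,e=R.from_euler('xyz',c['orientation']).as_matrix(),c['eye']
    return c['camera_matrix'],c['k1'],Rm,e
def proj(C,P):
    K,k,Rm,e=C; p=(np.atleast_2d(P)-e)@Rm; u=p[:,:2]/-p[:,2:]*[1,-1]
    u=u*(1+k*(u**2).sum(1,keepdims=True)); return u*[K[0,0],K[1,1]]+K[:2,2]
def tri(obs): # list of (cam,uv)
    f=lambda X:np.concatenate([(proj(C,X)[0]-uv) for C,uv in obs])
    s=least_squares(f,[.4,.1,.1]); return s.x, np.abs(s.fun).max()
def ray(C,uv,z):
    s=least_squares(lambda q:(proj(C,[q[0],q[1],z])[0]-uv),[.4,0.]); return s.x
E
python3 - <<'E'
from h import *
np.set_printoptions(precision=4,suppress=True)
S,D=cam("scene"),cam("side")
a=lambda u,v:np.array([180+u/3.333,165+v/3.336]); b=lambda u,v:np.array([255+u/3.5,135+v/3.5])
pts=dict(stem=((640,105),(153,343)),knobtop=((610,212),(62,288)),knobmid=((606,237),(64,308)),green=((575,228),(128,350)),
hR_sc=((186,65),(237,38)),hL_sc=((97,18),(318,28)),gear=((528,110),(411,532)),tape=((487,0),(555,497)))
for k,(p,q) in pts.items():
    print(k,*tri([(S,a(*p)),(D,b(*q))]))
print("ring side z70",ray(D,b(314,264),.07))
for n,C,f,l in(("scene",S,a,[(543,285),(750,255),(733,205)]),("side",D,b,[(38,488),(185,548),(278,402)])):
    for p in l: print(n,p,ray(C,f(*p),.053))
print("stem z134",ray(S,a(640,105),.134),ray(D,b(153,343),.134))
print("knob z117",ray(S,a(606,237),.117),ray(D,b(64,308),.117))
print("green z85",ray(S,a(575,228),.088),ray(D,b(128,350),.088))
E
```

```text
stem [0.4481 0.1163 0.1318] 0.15483202683054742
knobtop [0.3968 0.2013 0.1306] 0.3840480711575083
knobmid [0.3964 0.2034 0.1137] 0.555121758038922
green [0.4348 0.1856 0.0852] 1.0012590842582654
hR_sc [0.5471 0.3696 0.2329] 0.6163445253942825
hL_sc [0.6122 0.3791 0.2326] 0.2964142870254136
gear [0.5973 0.0504 0.0091] 0.4027944712559588
tape [0.6775 0.0148 0.0491] 0.6643312602291189
ring side z70 [0.5921 0.3063]
scene (543, 285) [0.4339 0.209 ]
scene (750, 255) [0.3665 0.0971]
scene (733, 205) [0.4025 0.0681]
side (38, 488) [0.3683 0.0899]
side (185, 548) [0.4499 0.013 ]
side (278, 402) [0.5329 0.1516]
stem z134 [0.446  0.1188] [0.4482 0.1132]
knob z117 [0.393  0.2065] [0.3977 0.1992]
green z85 [0.4304 0.1883] [0.4371 0.1837]
```

Rough poses: stem (0.447, 0.116), lever now about 28°, valve yaw about -32°, and pliers grip about (0.58, 0.374, 0.21) with yaw about 98°. I'll swing to above the valve along an arc.

{"op": "step_arm", "data": {
  "increments": "4.5 -0.7 -2 0 0 -0.085;4.5 -0.7 -2 0 0 -0.085;4.5 -0.7 -2 0 0 -0.085;4.5 -0.7 -2 0 0 -0.085;4.5 -0.7 -1 0 0 -0.085",
  "claw": -1
}}

```text
time: 0.65
tool_pos: [0.3474, -0.3926, 0.2971]
ee_rot: [3.139, 0.0, 0.728]
wrist_force: [0.2, 0.0, 0.5]
width: 0.0941
```

{"op": "step_arm", "data": {
  "increments": "4.4 -0.7 0 0 0 -0.085;4.4 -0.7 0 0 0 -0.085;4.4 -0.7 0 0 0 -0.085;4.4 -0.7 0 0 0 -0.085;4.4 -0.7 0 0 0 -0.085"
}}

```text
time: 1.15
tool_pos: [0.456, -0.1995, 0.2948]
ee_rot: [-3.141, -0.0, 1.153]
wrist_force: [1.0, -0.4, 0.0]
width: 0.0938
```

{"op": "step_arm", "data": {
  "increments": "4.2 -0.7 0 0 0 -0.085;4.2 -0.7 0 0 0 -0.085;4.2 -0.7 0 0 0 -0.085;4.2 -0.7 0 0 0 -0.085;4.2 -0.7 0 0 0 -0.085"
}}

```text
time: 1.65
tool_pos: [0.4733, 0.0111, 0.2949]
ee_rot: [-3.141, -0.0, 1.578]
wrist_force: [0.3, -0.5, -1.5]
width: 0.0943
```

{"op": "step_arm", "data": {
  "increments": "3.4 -0.3 0 0 0 -0.075;3.4 -0.3 0 0 0 -0.075;3.4 -0.3 0 0 0 -0.075;3.4 -0.3 0 0 0 -0.075;0 0 0 0 0 -0.05"
}}

```text
time: 2.15
tool_pos: [0.4445, 0.1458, 0.2953]
ee_rot: [-3.141, -0.002, 1.933]
wrist_force: [0.7, -0.5, 0.5]
width: 0.0943
```

Run:
```python
from h import *
o=get_obs();I=snapshot("wrist");cv2.imwrite("pics/w1.png",I[:,:,::-1])
import pickle;pickle.dump(o,open("o1.pkl","wb"))
print(o['tool_pos'],o['ee_rot'],o['joint_positions'])
import bench;print([k for k in dir(bench) if not k.startswith('_')])
```

```text
[0.4445088  0.14579041 0.29529731] [-3.14128638e+00 -1.52001323e-03  1.93283984e+00] [ 1.94545163e-01 -9.64162099e-02  1.37722538e+00  1.51100795e-03
  1.86133857e+00 -1.67066128e-01]
['IKError', 'calibration', 'close_job', 'get_obs', 'hold_point_z', 'snapshot']
```

View pics/w1.png

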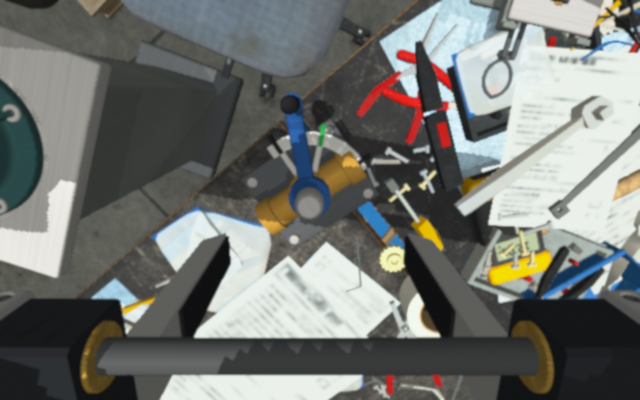

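The wrist view shows the stem top at (309,204), knob top at (290,104) and green mark at (321,135). The marker bars are near (277,150) and (348,135), the ring near (497,77), and the plate screws are visible.

```bash
python3 - <<'E'
from h import *
import pickle
np.set_printoptions(precision=4,suppress=True)
o=pickle.load(open("o1.pkl","rb"));W=cam("wrist",o);print("hp",hold_point_z)
s=ray(W,(309,204),.134);k=ray(W,(290,104),.131);print("stem",s,"knob",k,np.hypot(*(k-s)),np.degrees(np.arctan2(*(k-s)[::-1])))
for n,p in dict(green=(322,134),b1=(277,149),b2=(347,134)).items():
    g=ray(W,p,.085);print(n,g,np.degrees(np.arctan2(*(g-s)[::-1])),np.hypot(*(g-s)))
for p in [(279,138),(252,183),(294,240),(368,194)]: print("screw",ray(W,p,.055))
print("ring z70",ray(W,(497,77),.07))
E
python3 - <<'E'
import cv2
I=cv2.imread("pics/w1.png")
cv2.imwrite("pics/w1c.png",cv2.resize(I[85:255,230:400],(600,600),interpolation=cv2.INTER_CUBIC))
E
```

```text
hp 0.0188
stem [0.4449 0.1215] knob [0.3951 0.2049] 0.09718023959554496 120.84095220044458
green [0.4349 0.1854] 98.9200294158946 0.06472801246115441
b1 [0.395  0.1531] 147.59069347602502 0.059066583953223506
b2 [0.4599 0.1949] 78.45520683700376 0.07494478885061617
screw [0.3915 0.1607]
screw [0.3788 0.0986]
screw [0.4507 0.0472]
screw [0.5141 0.1352]
ring z70 [0.5889 0.3068]
```

View pics/w1c.png

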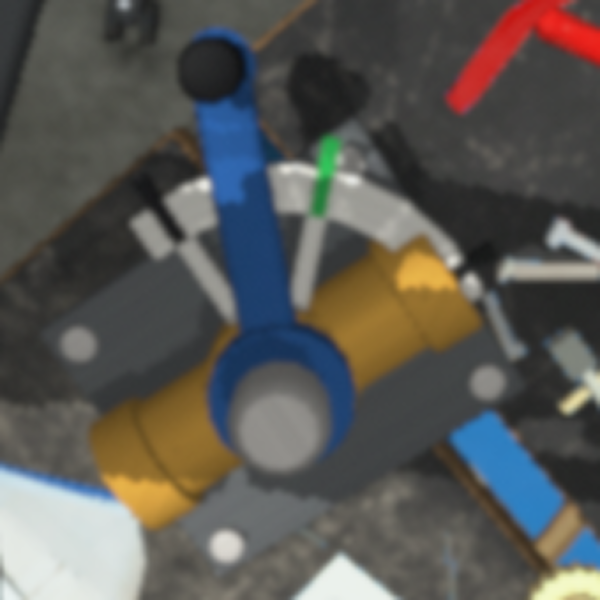

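Run:
```python
from h import *
import pickle
np.set_printoptions(precision=4,suppress=True)
o=pickle.load(open("o1.pkl","rb"));W=cam("wrist",o)
c=lambda u,v:np.array([230+u/3.529,85+v/3.529])
s=ray(W,c(278,432),.134);k=ray(W,c(211,70),.131)
d=lambda v:(np.degrees(np.arctan2(v[1],v[0])),np.hypot(*v))
print("stem",s,"knob",k,d(k-s))
sc=[ray(W,c(*p),.056) for p in [(78,345),(226,546),(487,382),(350,155)]]
print(sc,"centre",np.mean(sc,0)); print([d(sc[(i+1)%4]-sc[i]) for i in range(4)])
for z in(.07,.08,.09):
  for n,p in dict(b1=(165,208),green=(326,178),b2=(478,262)).items():
    g=ray(W,c(*p),z);print(z,n,d(g-s))
S,D=cam("scene"),cam("side")
a=lambda u,v:np.array([180+u/3.333,165+v/3.336]); b=lambda u,v:np.array([255+u/3.5,135+v/3.5])
print("3cam stem",tri([(S,a(640,105)),(D,b(153,343)),(W,c(278,432))]))
print("3cam knob",tri([(S,a(610,214)),(D,b(62,290)),(W,c(211,70))]))
```

```text
stem [0.4459 0.1181] knob [0.3952 0.2041] (np.float64(120.54091151867014), np.float64(0.09992260031433949))
[array([0.3789, 0.0992]), array([0.4505, 0.048 ]), array([0.5134, 0.1363]), array([0.442, 0.191])] centre [0.4462 0.1186]
[(np.float64(-35.570693067316256), np.float64(0.08805980365263141)), (np.float64(54.51462879856041), np.float64(0.10844829078029099)), (np.float64(142.58341359027284), np.float64(0.08999913386308486)), (np.float64(-124.51382512813299), np.float64(0.11136610909706929))]
0.07 b1 (np.float64(144.9833957496085), np.float64(0.06566595612006013))
0.07 green (np.float64(98.23151470833137), np.float64(0.06527293346563136))
0.07 b2 (np.float64(51.111648198371505), np.float64(0.07311577449834104))
0.08 b1 (np.float64(143.53808608454207), np.float64(0.06615791998497171))
0.08 green (np.float64(98.56256454776593), np.float64(0.0663103473850356))
0.08 b2 (np.float64(52.844644728196265), np.float64(0.07286342889026026))
0.09 b1 (np.float64(142.11500286643846), np.float64(0.06669134498392885))
0.09 green (np.float64(98.88340518249507), np.float64(0.06734990678529099))
0.09 b2 (np.float64(54.58807907106321), np.float64(0.07267816963875735))
3cam stem (array([0.4467, 0.1173, 0.1319]), np.float64(0.8866143231023784))
3cam knob (array([0.3953, 0.2037, 0.1298]), np.float64(1.0470290730016814))
```

{"op": "step_arm", "data": {
  "increments": "3.6 -1.25 0 0 0 0;3.6 -1.25 0 0 0 0;0 0 4 0 0 0;0 0 4 0 0 0;0 0 2 0 0 0"
}}

```text
time: 2.7
tool_pos: [0.3957, 0.2007, 0.1915]
ee_rot: [-3.136, 0.0, 1.924]
wrist_force: [-0.1, 0.4, 0.6]
width: 0.0942
```

{"op": "step_arm", "data": {
  "increments": "0 0 3 0 0 0;0 0 3 0 0 0;0 0 2.3 0 0 0;0 0 0.5 0 0 0;0 0 0 0 0 0"
}}

```text
time: 3.2
tool_pos: [0.3971, 0.2009, 0.1067]
ee_rot: [-3.139, 0.0, 1.924]
wrist_force: [-0.6, -0.2, 0.6]
width: 0.0938
```

{"op": "step_arm", "data": {
  "increments": "0 0 0 0 0 0;0 0 0 0 0 0;0 0 0 0 0 0;0 0 0 0 0 0;0 0 0 0 0 0",
  "claw": 1
}}

```text
time: 3.7
tool_pos: [0.3977, 0.2015, 0.1079]
ee_rot: [3.141, 0.0, 1.925]
wrist_force: [-0.6, -0.4, -0.6]
width: 0.0572
```

{"op": "step_arm", "data": {
  "increments": "0 0 0 0 0 0;0 0 0 0 0 0;0 0 0 0 0 0;0 0 0 0 0 0;0 0 0 0 0 0"
}}

```text
time: 4.2
tool_pos: [0.3968, 0.2014, 0.1073]
ee_rot: [-3.14, -0.001, 1.925]
wrist_force: [-1.4, 1.8, 1.3]
width: 0.0179
```

{"op": "step_arm", "data": {
  "increments": "0 0 0 0 0 0;0 0 0 0 0 0;0 0 0 0 0 0"
}}

```text
time: 4.5
tool_pos: [0.3968, 0.2015, 0.1074]
ee_rot: [-3.14, -0.0, 1.925]
wrist_force: [-2.5, 0.9, 2.1]
width: 0.0175
```

{"op": "step_arm", "data": {
  "increments": "0.1 0.62 0 0 0 0;0.06 0.62 0 0 0 0;0.02 0.62 0 0 0 0;-0.02 0.62 0 0 0 0;-0.06 0.62 0 0 0 0"
}}

```text
time: 5.0
tool_pos: [0.4244, 0.2149, 0.1073]
ee_rot: [-3.138, -0.005, 1.925]
wrist_force: [-7.0, 4.4, 2.8]
width: 0.0174
```

{"op": "step_arm", "data": {
  "increments": "-0.1 0.62 0 0 0 0;0 0 0 0 0 0;0 0 0 0 0 0"
}}

```text
time: 5.3
tool_pos: [0.4315, 0.2169, 0.1073]
ee_rot: [-3.141, -0.006, 1.925]
wrist_force: [-4.8, 6.2, 1.7]
width: 0.0172
```

{"op": "step_arm", "data": {
  "increments": "0 0 0 0 0 0;0 0 0 0 0 0;0 0 0 0 0 0;0 0 0 0 0 0;0 0 0 0 0 0",
  "claw": -1
}}

```text
time: 5.8
tool_pos: [0.4326, 0.2141, 0.1075]
ee_rot: [3.141, 0.0, 1.925]
wrist_force: [-0.3, -0.3, -0.2]
width: 0.054
```

{"op": "step_arm", "data": {
  "increments": "0 0 0 0 0 0;0 0 0 0 0 0;0 0 -3 0 0 0;0 0 -4 0 0 0;0 0 -4 0 0 0"
}}

```text
time: 6.3
tool_pos: [0.4319, 0.2141, 0.2181]
ee_rot: [-3.14, 0.0, 1.925]
wrist_force: [0.6, -0.4, 0.3]
width: 0.0926
```

{"op": "step_arm", "data": {
  "increments": "0 0 -4 0 0 0;0 0 -4 0 0 0;0 0 -4 0 0 0;0 0 -2 0 0 0;0 0 0 0 0 0"
}}

```text
time: 6.8
tool_pos: [0.4334, 0.2147, 0.3615]
ee_rot: [3.134, 0.0, 1.925]
wrist_force: [0.1, -0.2, 0.1]
width: 0.094
```

Run:
```python
from h import *
o=get_obs();I=snapshot("wrist");cv2.imwrite("pics/w2.png",I[:,:,::-1])
import pickle;pickle.dump(o,open("o2.pkl","wb"))
print(o['tool_pos'],o['ee_rot'],o['width'],o['time'],o['joint_positions'])
```

```text
[0.43342574 0.21470773 0.36147837] [3.13364898e+00 1.99114378e-04 1.92483884e+00] 0.09395222684270008 6.8 [ 3.42734026e-01 -4.46432223e-02  1.19725044e+00 -1.19154231e-04
  1.98104002e+00 -1.13572340e-02]
```

View pics/w2.png

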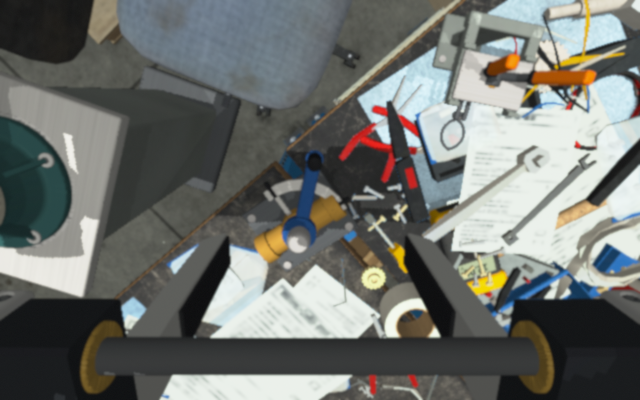

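Knob top at (314,161) now covers the green mark, and stem top is at (299,243). Moving above the pliers for a close measurement.

{"op": "step_arm", "data": {
  "increments": "2.35 3.6 0.6 0 0 0.041;2.35 3.6 0.6 0 0 0.041;2.35 3.6 0.6 0 0 0.041;2.35 3.6 0.6 0 0 0.041;2.35 3.6 0.6 0 0 0.041"
}}

```text
time: 7.35
tool_pos: [0.5743, 0.3767, 0.324]
ee_rot: [-3.137, 0.002, 1.719]
wrist_force: [0.2, 0.0, 0.4]
width: 0.0941
```

{"op": "step_arm", "data": {
  "increments": "0 0 0 0 0 0;0 0 0 0 0 0"
}}

```text
time: 7.55
tool_pos: [0.5739, 0.3757, 0.3216]
ee_rot: [-3.133, 0.004, 1.72]
wrist_force: [0.2, 0.0, 0.6]
width: 0.0939
```

Run:
```python
from h import *
import pickle
np.set_printoptions(precision=4,suppress=True)
o=pickle.load(open("o2.pkl","rb"));W=cam("wrist",o)
s=ray(W,(299,243),.134);k=ray(W,(314,160.5),.131);v=k-s;print(s,k,np.degrees(np.arctan2(v[1],v[0])),np.hypot(*v))
s=[.446,.118];v=k-s;print(np.degrees(np.arctan2(v[1],v[0])),np.hypot(*v))
o=get_obs();I=snapshot("wrist");cv2.imwrite("pics/w3.png",I[:,:,::-1])
pickle.dump(o,open("o3.pkl","wb"))
print(o['tool_pos'],o['ee_rot'],o['width'],o['time'],o['joint_positions'])
```

```text
[0.4465 0.1199] [0.4289 0.2212] 99.90896993500245 0.10276834399212029
99.4367994932092 0.10457441349276834
[0.5739 0.3757 0.3216] [-3.1327  0.0035  1.7204] 0.09389173182211635 7.55 [ 0.4971  0.4362  0.713  -0.0003  2.002   0.3474]
```

View pics/w3.png

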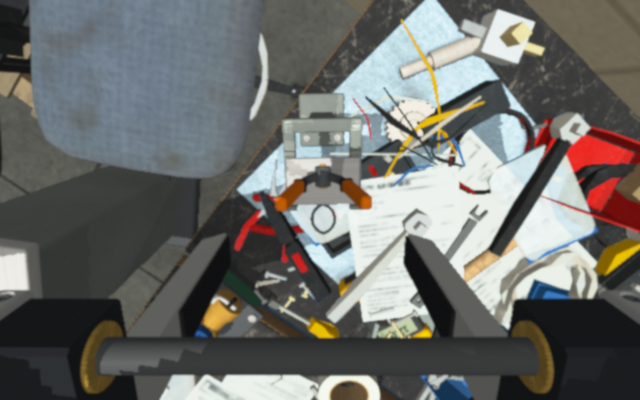

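Run:
```python
import cv2
I=cv2.imread("pics/w3.png")
cv2.imwrite("pics/w3c.png",cv2.resize(I[90:240,250:400],(600,600),interpolation=cv2.INTER_CUBIC))
```

```text
(no output)
```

View pics/w3c.png

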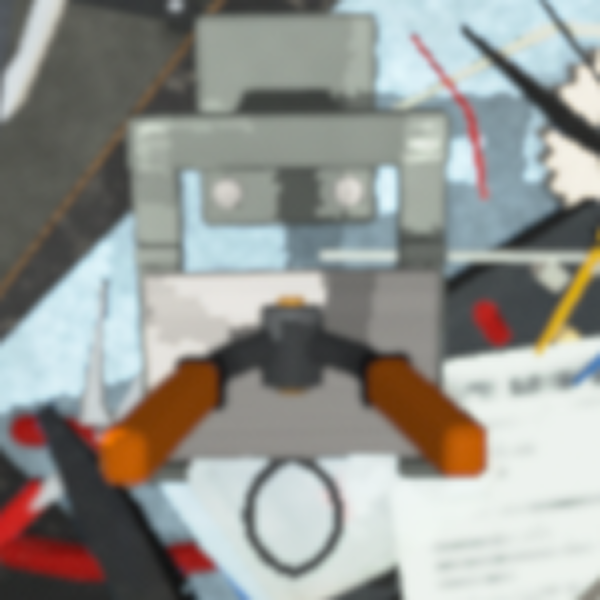

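Run:
```python
from h import *
import pickle
np.set_printoptions(precision=4,suppress=True)
o=pickle.load(open("o3.pkl","rb"));W=cam("wrist",o)
c=lambda u,v:np.array([250+u/4,90+v/4])
bl,br=ray(W,c(145,272),.138),ray(W,c(443,268),.138);print("back",bl,br,np.degrees(np.arctan2(*(br-bl)[::-1])),np.hypot(*(br-bl)))
h1,h2=ray(W,c(122,455),.240),ray(W,c(467,450),.240);print("tops",h1,h2,(h1+h2)/2,np.degrees(np.arctan2(*(h2-h1)[::-1])),np.hypot(*(h2-h1)))
fr=ray(W,c(443,458),.138);print("frontright",fr,np.hypot(*(fr-br)))
r=ray(W,c(293,516),.07);print("ring",r)
a1,a2=ray(W,c(130,120),.132),ray(W,c(447,116),.132);print("fork back",np.degrees(np.arctan2(*(a2-a1)[::-1])))
# estimates of origin & grip
for yaw in np.radians([97,98,99,100]):
    ex=np.array([np.cos(yaw),np.sin(yaw)])
    print(np.degrees(yaw),"grip from plate",(bl+br)/2-.019*ex,"from ring",r+.07*ex,"tool x err of tops", ((h1+h2)/2))
```

```text
back [0.5383 0.3885] [0.6128 0.4009] 9.435716209081798 0.07561427864213029
tops [0.5452 0.3725] [0.6095 0.3834] [0.5774 0.378 ] 9.59853193152018 0.06521666617250445
frontright [0.6221 0.3513] 0.05048391409770142
ring [0.5898 0.3053]
fork back 9.313015559057657
97.0 grip from plate [0.5779 0.3759] from ring [0.5813 0.3747] tool x err of tops [0.5774 0.378 ]
98.0 grip from plate [0.5782 0.3759] from ring [0.5801 0.3746] tool x err of tops [0.5774 0.378 ]
99.0 grip from plate [0.5785 0.376 ] from ring [0.5789 0.3744] tool x err of tops [0.5774 0.378 ]
100.0 grip from plate [0.5788 0.376 ] from ring [0.5777 0.3742] tool x err of tops [0.5774 0.378 ]
```

Pliers yaw is 99.4° and the grip point (0.578, 0.376); the plate, ring, fork and handle readings agree within 2 mm. Aligning and going down.

{"op": "step_arm", "data": {
  "increments": "-0.07 0.44 0 0 0 -0.015;0 0 3 0 0 0;0 0 3 0 0 0;0 0 3 0 0 0;0 0 3 0 0 0"
}}

```text
time: 8.1
tool_pos: [0.5781, 0.3746, 0.2098]
ee_rot: [3.137, -0.001, 1.735]
wrist_force: [0.4, -0.6, -0.4]
width: 0.0941
```

{"op": "step_arm", "data": {
  "increments": "0 0 1 0 0 0;0 0 0 0 0 0;0 0 0 0 0 0"
}}

```text
time: 8.4
tool_pos: [0.5789, 0.3755, 0.2005]
ee_rot: [3.138, -0.001, 1.735]
wrist_force: [0.5, -0.3, 1.0]
width: 0.0941
```

{"op": "step_arm", "data": {
  "increments": "0 0 0.9 0 0 0;0 0 0 0 0 0"
}}

```text
time: 8.6
tool_pos: [0.5786, 0.3756, 0.1889]
ee_rot: [3.141, -0.0, 1.735]
wrist_force: [-0.7, 0.5, 0.0]
width: 0.094
```

{"op": "step_arm", "data": {
  "increments": "0 0 0 0 0 0;0 0 0 0 0 0;0 0 0 0 0 0;0 0 0 0 0 0;0 0 0 0 0 0",
  "claw": 1
}}

```text
time: 9.1
tool_pos: [0.5785, 0.3758, 0.1917]
ee_rot: [3.139, -0.001, 1.735]
wrist_force: [-3.5, -1.4, 10.1]
width: 0.0576
```

{"op": "step_arm", "data": {
  "increments": "0 0 0 0 0 0;0 0 0 0 0 0;0 0 0 0 0 0;0 0 0 0 0 0;0 0 0 0 0 0"
}}

```text
time: 9.6
tool_pos: [0.5783, 0.3758, 0.1942]
ee_rot: [3.137, -0.002, 1.735]
wrist_force: [-4.1, -0.6, 14.2]
width: 0.0349
```

{"op": "step_arm", "data": {
  "increments": "0 0 -0.5 0 0 0;0 0 -1 0 0 0;0 0 -1.5 0 0 0;0 0 -2 0 0 0;0 0 -2.5 0 0 0"
}}

```text
time: 10.1
tool_pos: [0.5782, 0.3754, 0.2629]
ee_rot: [-3.139, 0.001, 1.735]
wrist_force: [-0.4, -0.6, -1.4]
width: 0.0351
```

{"op": "step_arm", "data": {
  "increments": "0 0 -2.5 0 0 0;0 0 -2 0 0 0;0 0 -1 0 0 0;0 0 0 0 0 0;0 0 0 0 0 0"
}}

```text
time: 10.6
tool_pos: [0.5784, 0.3755, 0.3173]
ee_rot: [-3.14, 0.001, 1.735]
wrist_force: [-0.5, -0.1, -2.0]
width: 0.035
```

Run:
```python
from h import *
import pickle
o=get_obs();print(o)
for n in ["scene","side","wrist"]: cv2.imwrite(f"pics/{n}4.png",snapshot(n)[:,:,::-1])
pickle.dump(o,open("o4.pkl","wb"))
S,D,W=cam("scene"),cam("side"),cam("wrist",o)
x=np.array([np.cos(1.735),np.sin(1.735)]);p=np.r_[o['tool_pos'][:2]-.07*x,o['tool_pos'][2]+.0188-.14]
print("pred ring",p,[proj(C,p)[0] for C in(S,D,W)])
a=cv2.imread("pics/side4.png");u,v=proj(D,p)[0].astype(int);a=a[v-75:v+75,u-50:u+50]
b=cv2.imread("pics/wrist4.png")[120:320,190:450]
cv2.imwrite("pics/c4.png",np.hstack([cv2.resize(a,(340,510),interpolation=3),cv2.resize(b,(460,354),interpolation=3)] if 0 else [cv2.resize(a,(340,510),interpolation=cv2.INTER_CUBIC),cv2.copyMakeBorder(cv2.resize(b,(460,354),interpolation=cv2.INTER_CUBIC),0,156,0,0,cv2.BORDER_CONSTANT)]))
print("side crop origin",u-50,v-75,"scale 3.4; wrist origin 190,120 scale 1.769 at x340")
```

```text
{'time': 10.6, 'joint_positions': array([ 4.93704294e-01,  4.36120736e-01,  7.21584829e-01, -9.98749728e-05,
        1.98540217e+00,  3.29673267e-01]), 'qvel': array([ 3.05290992e-03,  9.72769394e-03,  3.22355425e-02,  5.88882997e-04,
       -1.34656789e-03, -3.73577963e-05]), 'joint_torque': array([ 3.20363464e-02, -5.07539785e+01, -3.18119752e+01,  4.95800609e-02,
        2.33144051e-02, -4.41382235e-04]), 'tool_pos': array([0.5784378, 0.3755288, 0.3173489]), 'ee_rot': array([-3.14018877e+00,  5.77031521e-04,  1.73478759e+00]), 'wrist_force': array([-0.5457883 , -0.06330617, -1.98154342]), 'wrist_torque': array([-0.04708808, -0.07136124,  0.02092643]), 'width': 0.035007623929685955}
pred ring [0.58988047 0.30647038 0.1961489 ] [array([250.69031767, 176.5418181 ]), array([343.42609885, 166.8638798 ]), array([317.69695599, 265.46920458])]
side crop origin 293 91 scale 3.4; wrist origin 190,120 scale 1.769 at x340
```

View pics/c4.png

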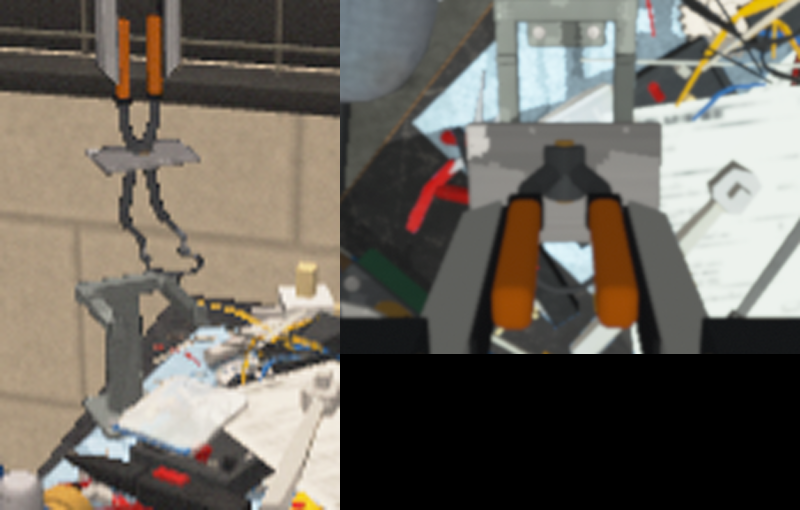

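The pliers are out of the stand, the handles squeezed upright and the ring level at about (344,168) in the side view, within 1 px of prediction. Carrying it over the stem now.

{"op": "step_arm", "data": {
  "increments": "-2.3 -0.26 0 0 0 0.095;-2.3 -0.26 0 0 0 0.095;-2.3 -0.26 0 0 0 0.095;-2.3 -0.26 0 0 0 0.095;-2.3 -0.26 0 0 0 0.095"
}}

```text
time: 11.25
tool_pos: [0.5622, 0.2608, 0.3169]
ee_rot: [-3.14, 0.002, 1.256]
wrist_force: [-0.2, 0.5, -1.9]
width: 0.0351
```

{"op": "step_arm", "data": {
  "increments": "-2.3 -0.27 0 0 0 0.095;-2.3 -0.27 0 0 0 0.095;-2.3 -0.27 0 0 0 0.095;-2.3 -0.27 0 0 0 0.095;-2.3 -0.27 0 0 0 0.095"
}}

```text
time: 11.75
tool_pos: [0.4951, 0.1674, 0.3173]
ee_rot: [-3.141, 0.002, 0.78]
wrist_force: [0.4, -0.4, -2.2]
width: 0.0349
```

{"op": "step_arm", "data": {
  "increments": "0 0 0 0 0 0;0 0 0 0 0 0;0 0 0 0 0 0"
}}

```text
time: 12.05
tool_pos: [0.4965, 0.1689, 0.3178]
ee_rot: [-3.141, 0.0, 0.786]
wrist_force: [-0.3, -1.3, -2.2]
width: 0.0352
```

{"op": "step_arm", "data": {
  "increments": "0 0 1.5 0 0 0;0 0 1.5 0 0 0;0 0 1.2 0 0 0;0 0 0 0 0 0;0 0 0 0 0 0"
}}

```text
time: 12.55
tool_pos: [0.4963, 0.1687, 0.2762]
ee_rot: [-3.141, 0.001, 0.785]
wrist_force: [0.0, 0.1, -3.1]
width: 0.0352
```

Run:
```python
from h import *
import pickle
o=get_obs();print(o['tool_pos'],o['ee_rot'],o['wrist_force'])
im={n:snapshot(n)[:,:,::-1] for n in ["scene","side"]}
pickle.dump((o,im),open("o5.pkl","wb"))
out=[]
for n in im:
    C=cam(n);p=[.446,.118,.14];u,v=proj(C,p)[0].astype(int)
    print(n,"origin",u-33,v-50,"x6",proj(C,p),proj(C,[.446,.118,.134]))
    out.append(cv2.resize(im[n][v-50:v+50,u-33:u+33],(396,600),interpolation=cv2.INTER_CUBIC))
cv2.imwrite("pics/c5.png",np.hstack(out))
```

```text
[0.49626865 0.16870344 0.27615404] [-3.14123023e+00  6.67302780e-04  7.85438648e-01] [ 0.00494178  0.14955827 -3.08259545]
scene origin 339 143 x6 [[372.53429438 193.91090151]] [[372.25352566 196.30585055]]
side origin 264 179 x6 [[297.26820133 229.6055088 ]] [[297.43548371 231.98022621]]
```

View pics/c5.png

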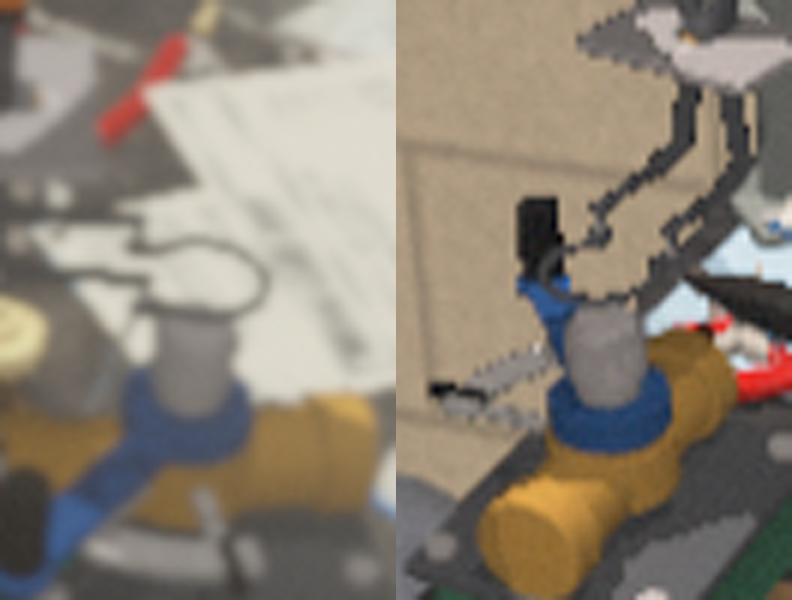

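Both views show the ring hanging just above the stem, roughly centred. Scene ring outer edges: right 268, top 235, bottom 318; stem 153 to 238. Side ring: left 540, bottom 305; stem 567 to 648. Fitting these for the relative offset.

Run:
```python
from h import *
np.set_printoptions(precision=4,suppress=True)
S,D=cam("scene"),cam("side")
t=np.linspace(0,2*np.pi,181);c=np.c_[np.cos(t),np.sin(t)]
circ=lambda q,r,z:np.c_[q[0]+r*c[:,0],q[1]+r*c[:,1],0*t+z]
S6=lambda P:(proj(S,P)-[339,143]+.5)*6
D6=lambda P:(proj(D,P)-[264,179]+.5)*6+[396,0]
def fs(q):
    o=[]
    for F,y,l,r in((S6,365,153,238),(D6,350,567,648)):
        # silhouette at mid stem z=.122 ring of r 15
        p=F(circ(q,.015,.122)); o+=[p[:,0].min()-l,p[:,0].max()-r]
    return o
s=least_squares(fs,[.446,.118]);print("stem",s.x,s.fun)
def fr(q):
    a,b=S6(circ(q,.0225,q[2])),D6(circ(q,.0225,q[2]))
    return [a[:,0].max()-268,a[:,1].min()-235,a[:,1].max()-318,b[:,0].min()-540,b[:,1].max()-305]
r=least_squares(fr,[.446,.118,.15],x_scale=.01);print("ring",r.x,r.fun)
print("diff",r.x[:2]-s.x)
p=np.array([.4963,.1687])-.0705*np.array([np.cos(.785),np.sin(.785)]);print("kin ring",p,.2762-.1242)
```

```text
stem [0.4481 0.1175] [-2.327   2.3439 -0.7067  0.7712]
ring [0.4484 0.1195 0.1529] [-0.0666  0.5951 -0.6278 -0.0888  0.0406]
diff [0.0003 0.0021]
kin ring [0.4464 0.1189] 0.152
```

The ring is about 1 to 2 mm off in +y. I'll correct that and descend slowly while watching the force.

{"op": "step_arm", "data": {
  "increments": "-0.11 0.07 0 0 0 0;0 0 0.6 0 0 0;0 0 0.6 0 0 0;0 0 0.3 0 0 0;0 0 0 0 0 0"
}}

```text
time: 13.15
tool_pos: [0.4954, 0.167, 0.2604]
ee_rot: [-3.141, 0.002, 0.785]
wrist_force: [0.8, -1.3, -3.2]
width: 0.0351
```

{"op": "step_arm", "data": {
  "increments": "0 0 0.2 0 0 0;0 0 0.2 0 0 0;0 0 0.2 0 0 0;0 0 0.2 0 0 0;0 0 0 0 0 0"
}}

```text
time: 13.65
tool_pos: [0.4957, 0.1671, 0.2531]
ee_rot: [-3.141, 0.001, 0.785]
wrist_force: [0.5, 0.6, -2.3]
width: 0.0349
```

{"op": "step_arm", "data": {
  "increments": "0 0 0.3 0 0 0;0 0 0.3 0 0 0;0 0 0.3 0 0 0;0 0 0.3 0 0 0;0 0 0 0 0 0"
}}

```text
time: 14.15
tool_pos: [0.4955, 0.1671, 0.2407]
ee_rot: [-3.141, 0.001, 0.785]
wrist_force: [0.5, -0.9, -2.4]
width: 0.0348
```

{"op": "step_arm", "data": {
  "increments": "0 0 0.2 0 0 0;0 0 0.2 0 0 0;0 0 0.2 0 0 0;0 0 0 0 0 0;0 0 0 0 0 0"
}}

```text
time: 14.65
tool_pos: [0.4958, 0.1671, 0.2354]
ee_rot: [3.142, 0.0, 0.785]
wrist_force: [-0.4, -0.3, -2.2]
width: 0.035
```

{"op": "step_arm", "data": {
  "increments": "0 0 0.1 0 0 0;0 0 0.1 0 0 0;0 0 0.1 0 0 0;0 0 0 0 0 0"
}}

```text
time: 15.05
tool_pos: [0.4957, 0.1671, 0.2322]
ee_rot: [-3.141, 0.0, 0.785]
wrist_force: [0.3, -0.4, -2.7]
width: 0.0351
```

{"op": "step_arm", "data": {
  "increments": "0 0 0.1 0 0 0;0 0 0.1 0 0 0;0 0 0 0 0 0"
}}

```text
time: 15.35
tool_pos: [0.4957, 0.1671, 0.2302]
ee_rot: [-3.141, 0.0, 0.785]
wrist_force: [0.3, -0.8, -3.1]
width: 0.0349
```

{"op": "step_arm", "data": {
  "increments": "0 0 0.1 0 0 0;0 0 0 0 0 0"
}}

```text
time: 15.55
tool_pos: [0.4958, 0.1671, 0.2293]
ee_rot: [-3.142, 0.0, 0.785]
wrist_force: [0.8, -0.4, -2.3]
width: 0.035
```

{"op": "step_arm", "data": {
  "increments": "0 0 0.1 0 0 0;0 0 0 0 0 0"
}}

```text
time: 15.75
tool_pos: [0.4959, 0.1672, 0.229]
ee_rot: [3.141, -0.001, 0.785]
wrist_force: [0.0, 0.5, 0.4]
width: 0.0351
```

{"op": "step_arm", "data": {
  "increments": "0 0 0.05 0 0 0;0 0 0 0 0 0"
}}

```text
time: 15.95
tool_pos: [0.496, 0.1672, 0.2288]
ee_rot: [3.141, -0.001, 0.785]
wrist_force: [-0.1, 0.7, 1.8]
width: 0.0347
```

Contact with the hub is felt at tool z ≈ 0.229, which matches the predicted 0.2292. Backing off to mid-groove, tool z about 0.2316.

{"op": "step_arm", "data": {
  "increments": "0 0 -0.15 0 0 0;0 0 -0.15 0 0 0;0 0 0 0 0 0;0 0 0 0 0 0"
}}

```text
time: 16.35
tool_pos: [0.4957, 0.1671, 0.2304]
ee_rot: [-3.141, 0.001, 0.785]
wrist_force: [0.1, 0.7, -2.7]
width: 0.0349
```

Run:
```python
from h import *
import pickle
o=get_obs();print(o['time'],o['tool_pos'],o['ee_rot'],o['wrist_force'],o['width'])
im={n:snapshot(n)[:,:,::-1] for n in ["scene","side"]}
out=[]
for n in im:
    C=cam(n);u,v=proj(C,[.446,.118,.14])[0].astype(int)
    out.append(cv2.resize(im[n][v-50:v+50,u-33:u+33],(396,600),interpolation=cv2.INTER_CUBIC))
cv2.imwrite("pics/c6.png",np.hstack(out))
```

```text
16.35 [0.49570812 0.16708677 0.23044691] [-3.14125238e+00  7.65896465e-04  7.84774847e-01] [ 0.0754106   0.67991699 -2.71746485] 0.034858618309226444
```

View pics/c6.png

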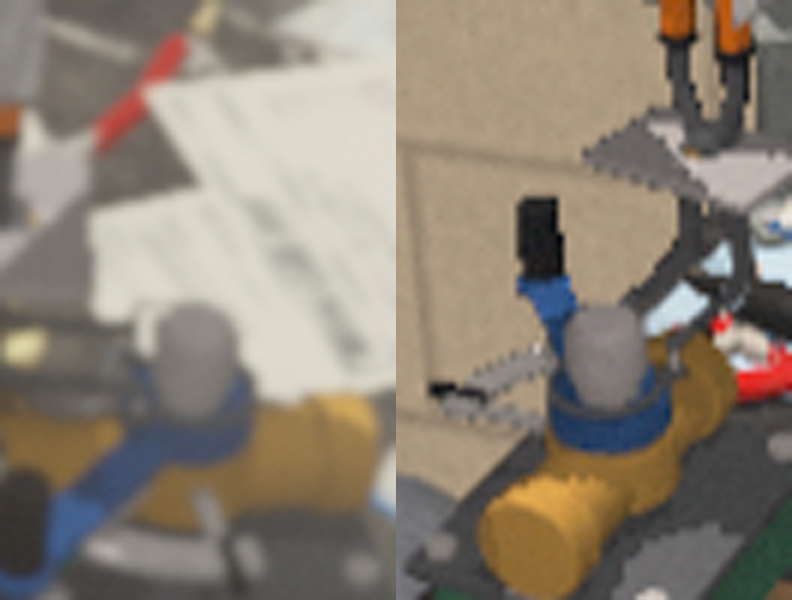

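The ring now circles the stem at the groove, just above the blue hub, and the lever hasn't moved. A last 1 mm up, then settle.

{"op": "step_arm", "data": {
  "increments": "0 0 -0.1 0 0 0;0 0 0 0 0 0;0 0 0 0 0 0;0 0 0 0 0 0"
}}

```text
time: 16.85
tool_pos: [0.4958, 0.1672, 0.232]
ee_rot: [3.142, -0.0, 0.785]
wrist_force: [-0.5, 0.1, -2.4]
width: 0.0353
```

```bash
python3 -c "
from bench import *
print(close_job()); print(get_obs()['tool_pos'])"
```

```text
the job is handed in; nothing more can be done
None
the job is handed in; nothing more can be done
```

I turned the lever onto the green mark and let go. Then I lifted the squeezed pliers out of the stand and lowered the spread ring over the stem to the groove. I handed the job in with the gripper still holding it there, at about 17 s of the 51 s allowed. No verdict was reported.

What the last checks showed:
- **Lever:** about 44° from the wrist picture taken after release (good to about ±2°), and the last picture shows it unmoved.
- **Ring spread:** finger opening was 35 mm, which is about 1 mm under the 36 mm given for fully squeezed handles. I took that as the handles being on their stop.
- **Ring height:** I felt the hub lightly (about 4 N) at tool z 0.229 m, which matched the prediction, then backed off. The ring ended at about 108 mm against 107.5 mm for mid-groove.
- **Ring centring:** about 1 mm from the stem axis by the arm's position. The estimates of the stem position differ by 1 to 2 mm between cameras, so this is no better than that.
- **Force and tilt:** the wrist force is back at the carried weight, so nothing is pressing on the valve. The tool is vertical to within 0.001 rad, and I did not measure the pliers' own tilt separately.

I did not check the gear or the tape again at the end. Nothing was carried near them at low height.

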